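# Comb the glass rods into a packed row

## Task

The clean glass rods lie askew in the white tray. Take the rake from its stand and, without touching the rods with the gripper, comb them over to the tray's blue-taped wall and hold the row pressed against it for a moment with about 6 N, so that all five lie flat, parallel to the wall and snug side by side. Glass chips easily: never push a rod with more than 9 N, and set the tines down gently on the tray; leave everything else where it is, and stand the rake upright back in its stand.

Things in the scene. Friction and masses are not known exactly. Their poses are not given: they have to be found in the camera images.
- tray: White enamel tray, fixed, 388 x 318 x 20 mm high, inside 380 x 310 mm, floor 3 mm and walls 4 mm thick, hard. Origin: centre of its underside, on the bench. x runs along its length, away from the robot; y across it, to the robot's left. At the start no rod lies within 25 mm of the untaped long wall, whose inner face is at y = +155 mm.
- taped_wall (a point): Middle of the lower inner edge of the tray's long wall marked with blue tape, on the robot's right: on the tray floor, at y = -155 mm, z = 3 mm in the tray's frame, with the same axes as the tray.
- rake_grip (a point): Hand rake, 140 g, upright in its stand: middle of the grip of its upright square orange handle, 22 x 22 mm, 24 mm below to 42 mm above the point. Head bar 140 mm (x) by 12 mm (y), 24 to 36 mm below. Six 6 mm tines, 22 mm apart in a line along x, end 62 mm below. The tines are bent from use: the row of tips stands up to 4 mm off the handle's middle in y, to either side.
- stand: Rake stand, fixed: grey base plate 172 x 60 x 6 mm with a white notched post at each end. Origin: centre of its underside. The ends of the rake's head bar lie in the notches: 16 mm wide, flared at the top, bottom 34 mm and top 49 mm above the bench, end stops 149 mm apart along x. Rake in place: handle upright over the origin, its x along the stand's x, tine tips 8 mm above the origin.
- rod1_center (a point): Glass stirring rod 1 of five alike: amber, eight-sided, 130 mm long, 10 mm thick (flat to flat), 27 g, fragile, lying on the tray floor. The point is its centre, x runs along the rod.
- rod2_center (a point): Glass stirring rod 2 of five alike: amber, eight-sided, 130 mm long, 10 mm thick (flat to flat), 27 g, fragile, lying on the tray floor. The point is its centre, x runs along the rod.
- rod3_center (a point): Glass stirring rod 3 of five alike: amber, eight-sided, 130 mm long, 10 mm thick (flat to flat), 27 g, fragile, lying on the tray floor. The point is its centre, x runs along the rod.
- rod4_center (a point): Glass stirring rod 4 of five alike: amber, eight-sided, 130 mm long, 10 mm thick (flat to flat), 27 g, fragile, lying on the tray floor. The point is its centre, x runs along the rod.
- rod5_center (a point): Glass stirring rod 5 of five alike: amber, eight-sided, 130 mm long, 10 mm thick (flat to flat), 27 g, fragile, lying on the tray floor. The point is its centre, x runs along the rod.
- dish: Bystander, to be left alone: shallow round culture dish, 62 mm across, 13 mm high, standing in the tray near one of its ends. Origin: centre of its underside.
- stopper: Bystander, to be left alone: black rubber stopper, 34 mm across, 26 mm high, standing in the tray near the other end. Origin: centre of its underside.
- slide_box: Bystander, to be left alone: blue slide box, 85 x 170 x 35 mm, beside the tray, on the side away from the rake stand. Origin: centre of its underside.
- amber_bottle: Bystander, to be left alone: amber bottle, 68 mm across, 135 mm high. Origin: centre of its underside.
- beaker: Bystander, to be left alone: beaker, glass, 68 mm across, 90 mm high. Origin: centre of its underside.
- staining_jar: Bystander, to be left alone: square staining jar, 64 mm square, 106 mm high. Origin: centre of its underside.
- dropper: Bystander, to be left alone: dropper bottle, white with red cap, 36 mm across, 75 mm high. Origin: centre of its underside.
Mind the look-alikes: they are no part of the job. Of the things that look like the stand, the smallest one is meant.

How it is judged:
By the outcome, as a careful person would: the job done as asked, in the order asked, and still so for the second after the job is handed in, with the robot touching nothing.
It also fails if it takes over 69 s, if anything falls off the work surface, if the arm or the gripper's body presses on something with over 40 N, if the wrist force passes 120 N, or if a joint passes its speed limit or range.

## Robot

A 6-joint arm with a two-finger parallel gripper is mounted at the origin on the work surface. World frame = base frame: x ahead of the robot, y to its left, z up, the work surface at z = 0. Lengths are in m, angles in rad, forces in N, time in s.
With the tool pointing down it reaches from about 0.25 to 0.85 m from the base axis. Payload 12.5 kg.
Tool frame: the origin (TCP) lies between the finger pads; the fingertips stand manip.tips_ahead ahead of it and the grasp point (between the pads) lies 8 mm behind it (manip.tips_ahead is the distance from the TCP to the fingertips, in m); z points along the fingers, y is the line along which they close (so a half turn about z gives the same grasp; the last joint's range is limited). The gripper opens to 93 mm and grips with 3 to 60 N. Pads are 15 mm wide; open, the fingers measure 128 mm over their backs; the gripper's body (75 mm by 188 mm) begins 65 mm behind the grasp point.
Start: joints at [1.111, 0.351, 1.652, -0, 1.139, -0.085], TCP at [0.201, 0.512, 0.205] pointing down, gripper open.
Joint ranges: [-2.75, 2.75], [-0.79, 2.1], [0.01, 2.65], [-1.57, 4.71], [0.07, 3.14], [-2.87, 2.87]. Speed limits (rad/s): [2.22, 2.22, 2.79, 3.14, 3.14, 3.14].

## Interface

Orientations are given as a unit quaternion [x, y, z, w].
In Python, from cell import status, cams, ticket, manip gives the robot as it stands. The module is installed in compiled form; this text tells all that it offers.
- The arm moves only by the tool arm_command, never from a script. Its argument "moves" is a list of rows, each a list of 3 entries, a list of its own where there are three numbers: the shift along the tool's x, y, z normalised to -1 to 1, where 1 is 3 cm, then the turn, a rotation vector about the tool's x, y, z normalised to -1 to 1, where 1 is 0.1 rad, then the opening, from -1 (shut) to 1 (fully open). In form: [[[dx, dy, dz], [ax, ay, az], claw], ...]. A call has 1 to 12 rows; each row shifts and turns the commanded pose from where the row before left it, along the tool's axes as they then stand; what a row does not reach is not made up. A row lasts 1/12 s, in which the tool goes at most 41.7 mm and 7.16 degrees, less where a joint would pass 70% of its speed; a pose out of reach is approached as far as the arm can. A call with a number of a shift or a turn outside -1 to 1 is refused whole. A call with a gripper value outside its range is refused whole. The fingers move at their own pace and stop on an object; "grip_force" is the grip in N (left out, the last holds). Time passes only in rows, so rows that do not move let the fingers close. It gives the time, the measured TCP pose, the force, the opening and the grip force at its end, in the units of the state.
- status.observe(): the state, without advancing time (a new reading comes with each control period).
- cams.grab_frame(name): name is "scene" or "top" or "wrist"; returns (picture, depth): 400x640x3 uint8, red, green, blue; 400x640 float32, m along the optical axis (not along the pixel's ray), 0 where there is no reading.
- cams.camera_params(name): a dict with "fx", "fy", "cx", "cy" (pixels), "R" (3x3) and "t" (3): a world point X has camera coordinates R X + t; the wrist camera has in their place "tool_from_camera" (4x4, takes a point from camera to tool coordinates, whose origin is the TCP and whose axes are the flange's). Camera axes: x right, y down, z forward; pixel columns grow to the right and rows downward; lengths in m; the calibration is good to about 2 mm. A picture is of the moment at which its call begins: read the wrist's pose just before it. camera_params takes no time and is no camera call.
- ticket.job_done(): hands the job in; it is judged then, once.
The state is a dict: "time_s": time; "joint_positions": joint angles; "qd": joint speeds; "effort": joint torques, N m; "tool_pos": TCP position; "ee_rot": TCP orientation; "contact_force": force on the tool from outside, world axes, zero at the start; "wrist_torque": the same for the moment, N m; "finger_gap": finger opening in m; "grip_force": force on a finger pad.
Only numpy, scipy, OpenCV 4.12 (cv2) and the standard library are available. Lean on these libraries where they do the work, as an engineer would, in place of code of your own. Each camera call takes 0.05 s, during which the arm holds its last target. There are 200 camera calls.

## Working session

There is one attempt and no reset: what is moved stays moved. The work goes in short steps, Python scripts to look and compute and a tool call to move; the robot and the scene stay as the last step left them, time stands still between calls to the robot, and variables do not carry over. Pictures are saved under pics/ and viewed, at most 10 in all, crops included, and the job is handed in when it is done.

Besides the shell and the picture viewer there is one more tool, called as a command line: name --argument value ..., lists and objects as JSON in quotes. arm_command: Moves the arm, as the interface text tells. Its arguments: {"type":"object","properties":{"moves":{"type":"array"},"grip_force":{"type":"number"}},"required":["moves"]}

```bash
mkdir -p pics
cat > h.py <<'E'
import numpy as np, cv2
from cell import status, cams, ticket, manip
from scipy.spatial.transform import Rotation as Rn
def grab(n,fn=None):
    s=status.observe(); p,d=cams.grab_frame(n)
    c=cams.camera_params(n)
    if fn: cv2.imwrite('pics/'+fn,cv2.cvtColor(p,cv2.COLOR_RGB2BGR))
    v,u=np.mgrid[:400,:640]
    P=np.stack([(u-c['cx'])/c['fx']*d,(v-c['cy'])/c['fy']*d,d],-1)
    if 'R' in c: W=(P-np.array(c['t']))@np.array(c['R'])
    else:
        T=np.array(c['tool_from_camera']); P=P@T[:3,:3].T+T[:3,3]
        W=P@Rn.from_quat(s['ee_rot']).as_matrix().T+np.array(s['tool_pos'])
    W[d==0]=np.nan
    return p,W
E
python3 - <<'E'
from h import *
np.set_printoptions(precision=4,suppress=True)
s=status.observe(); print(s, manip.tips_ahead)
for n in ('top','scene'):
    p,W=grab(n,n+'0.png'); np.savez('pics/'+n,p=p,W=W)
E
```

```text
{'time_s': 0.0, 'joint_positions': array([ 1.1114,  0.3512,  1.6524, -0.    ,  1.1391, -0.0846]), 'qd': array([ 0.0028,  0.0005, -0.0003, -0.0001,  0.002 , -0.0002]), 'effort': array([  0.0007, -49.732 , -28.5266,   0.0698,   0.0257,  -0.0001]), 'tool_pos': array([0.2012, 0.5115, 0.2041]), 'ee_rot': array([ 0.1863,  0.9825, -0.0006, -0.0001]), 'contact_force': array([-0.1148,  0.5349, -0.0217]), 'wrist_torque': array([-0.0689,  0.0092,  0.004 ]), 'grip_force': 0.0, 'finger_gap': 0.0933592814072518} 0.011
```

View pics/top0.png

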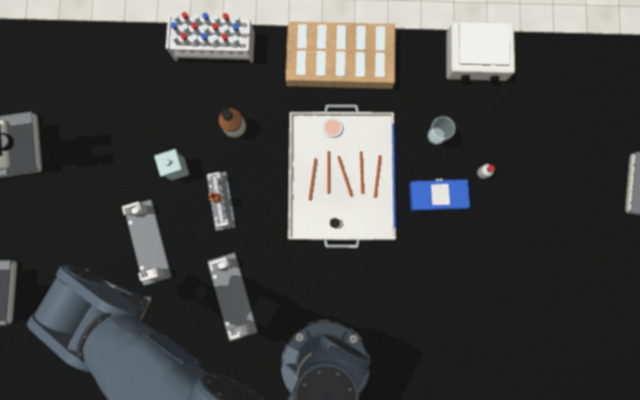

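View pics/scene0.png

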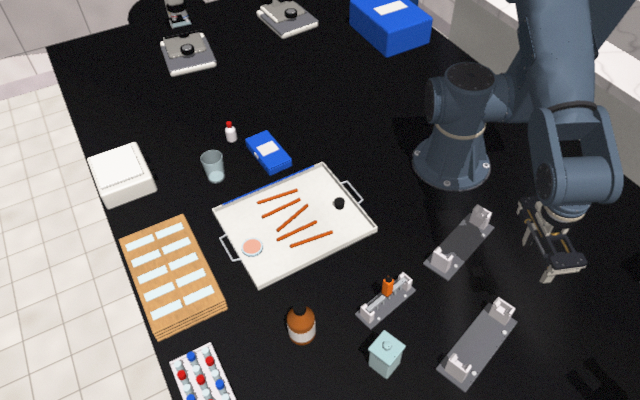

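Stand candidates in the top view are (220,200), which is the smallest and holds the orange-handled rake, and (147,242) and (232,296), which are larger and empty. I choose (220,200) and check it in a crop.

Run:
```python
from h import *
np.set_printoptions(precision=4,suppress=True)
z=np.load('pics/top.npz'); p,W=z['p'],z['W']
h=cv2.cvtColor(p,cv2.COLOR_RGB2HSV)
cv2.imwrite('pics/c1.png',cv2.resize(cv2.cvtColor(p[160:240,190:250],cv2.COLOR_RGB2BGR),None,fx=7,fy=7,interpolation=cv2.INTER_CUBIC))
Z=W[...,2]
def rect(m):
    n,l,st,c=cv2.connectedComponentsWithStats(m.astype(np.uint8))
    for i in range(1,n):
        if st[i,4]>25:
            q=W[l==i]; q=q[~np.isnan(q[:,0])]
            r=cv2.minAreaRect(q[:,:2].astype(np.float32)); 
            mu=np.mean(q[:,:2],0); w,v=np.linalg.eigh(np.cov((q[:,:2]-mu).T)); 
            print(c[i],st[i,4],'rect',np.round(r[0],4),np.round(r[1],3),round(r[2],2),'zmed',np.nanmedian(q[:,2]),'pca',np.degrees(np.arctan(v[1,1]/v[0,1])))
roi=np.zeros(p.shape[:2],bool); roi[100:250,285:398]=1
print('tray');rect(roi&(h[...,1]<60)&(h[...,2]>100)|roi&(h[...,2]>150)|roi&(h[...,0]<25)&(h[...,1]>60))
print('rods/dish');rect(roi&(h[...,0]<25)&(h[...,1]>90)&(h[...,2]>60))
print('stopper');rect(roi&(h[...,2]<60)&(Z>.015))
print('tape');rect(roi&(h[...,0]>95)&(h[...,0]<130)&(h[...,1]>120)&(h[...,2]>60))
roi[:]=0; roi[165:235,200:242]=1
print('stand');rect(roi&(h[...,2]>50))
print('posts',);rect(roi&(Z>.036)&(Z<.055))
print('orange');rect(roi&(h[...,0]<20)&(h[...,1]>120)&(h[...,2]>80))
```

```text
tray
[340.8772 175.4022] 13857 rect [ 0.5688 -0.0316] [0.448 0.328] 1.56 zmed 0.004808028474064195 pca 1.635349004850559
rods/dish
[328.5 172. ] 82 rect [0.572  0.0069] [0.125 0.003] 1.67 zmed 0.013365367791937057 pca 1.657673797585995
[361.3737 172.6869] 99 rect [ 0.5745 -0.0934] [0.125 0.007] 2.96 zmed 0.013923491377508786 pca 3.429302066994333
[344.6    175.6632] 95 rect [ 0.5625 -0.0426] [0.127 0.008] 19.49 zmed 0.013369959835052844 pca 19.493718817359518
[377.2347 175.5408] 98 rect [ 0.5636 -0.1421] [0.008 0.124] 84.53 zmed 0.01342888600065015 pca -5.845711583436893
[312.29 179.26] 100 rect [0.5486 0.0554] [0.007 0.124] 83.75 zmed 0.01305876063906021 pca -6.072090029454975
stopper
[334.4762 222.8095] 42 rect [ 0.4154 -0.0151] [0.02  0.019] 66.38 zmed 0.029345129576441906 pca 66.26349793887802
tape
[394.3636 175.8447] 264 rect [ 0.5713 -0.1939] [0.316 0.012] 1.48 zmed 0.00220572306942903 pca 1.5369230926916773
stand
[220.1494 200.2074] 1292 rect [0.4773 0.3364] [0.185 0.072] 13.04 zmed 0.008686996272813965 pca 11.790157182441074
posts
[214.6838 180.3235] 136 rect [0.5215 0.3452] [0.062 0.035] 8.95 zmed 0.04627191980582127 pca 15.272515055913729
[220.3444 214.9007] 151 rect [0.432  0.3261] [0.071 0.034] 17.38 zmed 0.04666349303232121 pca 11.58422334902217
orange
[214.0685 197.3288] 73 rect [0.4781 0.3489] [0.059 0.021] 72.2 zmed 0.10346104033793534 pca 72.91444104773778
```

View pics/c1.png

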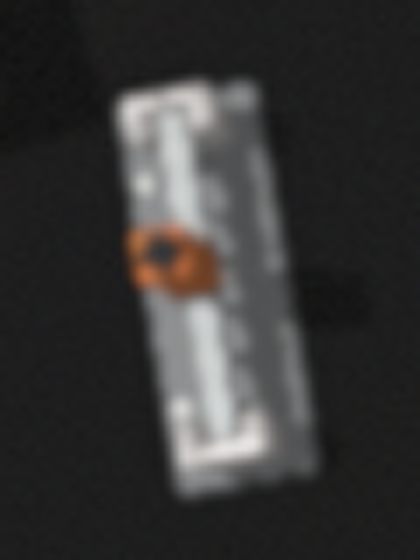

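The crop shows the rake (handle around (165,255) in the crop) with its bar in both posts of the smallest stand. It's the right one, so I plan the approach.

```bash
cat >> h.py <<'E'
def plan(target,yaw,n,src=None,syaw=None):
    """rows for a straight world-frame move in n rows, tool down, yaw = world angle of tool y"""
    s=status.observe(); p0=np.array(s['tool_pos']) if src is None else np.array(src)
    R=Rn.from_quat(s['ee_rot']).as_matrix()
    y0=np.arctan2(R[1,1],R[0,1]) if syaw is None else syaw
    dp=(np.array(target)-p0)/n; dy=(yaw-y0)/n
    for i in range(n):
        a=y0+dy*i; ey=np.array([np.cos(a),np.sin(a),0]); ex=np.array([-ey[1],ey[0],0]) 
        ex=np.cross(ey,[0,0,-1])
        print([[round(float(v),2) for v in (dp@ex/.03,dp@ey/.03,-dp[2]/.03)],[0,0,round(float(-dy/.1),2)],1])
E
python3 - <<'E'
from h import *
plan([.475,.337,.26],np.radians(102),14)
c=cams.camera_params('wrist'); print(np.round(c['tool_from_camera'],3),c['fx'])
E
```

```text
[[-0.76, -0.15, -0.13], [0, 0, -0.42], 1]
[[-0.75, -0.18, -0.13], [0, 0, -0.42], 1]
[[-0.74, -0.21, -0.13], [0, 0, -0.42], 1]
[[-0.73, -0.24, -0.13], [0, 0, -0.42], 1]
[[-0.72, -0.27, -0.13], [0, 0, -0.42], 1]
[[-0.71, -0.3, -0.13], [0, 0, -0.42], 1]
[[-0.7, -0.33, -0.13], [0, 0, -0.42], 1]
[[-0.68, -0.36, -0.13], [0, 0, -0.42], 1]
[[-0.67, -0.39, -0.13], [0, 0, -0.42], 1]
[[-0.65, -0.42, -0.13], [0, 0, -0.42], 1]
[[-0.63, -0.44, -0.13], [0, 0, -0.42], 1]
[[-0.61, -0.47, -0.13], [0, 0, -0.42], 1]
[[-0.59, -0.49, -0.13], [0, 0, -0.42], 1]
[[-0.57, -0.52, -0.13], [0, 0, -0.42], 1]
[[ 0.001 -0.963 -0.269  0.075]
 [ 1.     0.001  0.    -0.   ]
 [ 0.    -0.269  0.963 -0.18 ]
 [ 0.     0.     0.     1.   ]] 303.5127887319617
```

arm_command --moves '[[[-0.76,-0.15,-0.13],[0,0,-0.42],1],[[-0.75,-0.18,-0.13],[0,0,-0.42],1],[[-0.74,-0.21,-0.13],[0,0,-0.42],1],[[-0.73,-0.24,-0.13],[0,0,-0.42],1],[[-0.72,-0.27,-0.13],[0,0,-0.42],1],[[-0.71,-0.3,-0.13],[0,0,-0.42],1],[[-0.7,-0.33,-0.13],[0,0,-0.42],1],[[-0.68,-0.36,-0.13],[0,0,-0.42],1],[[-0.67,-0.39,-0.13],[0,0,-0.42],1],[[-0.65,-0.42,-0.13],[0,0,-0.42],1],[[-0.63,-0.44,-0.13],[0,0,-0.42],1],[[-0.61,-0.47,-0.13],[0,0,-0.42],1]]'

```text
time_s: 1.1
tool_pos: [0.4363, 0.3618, 0.2513]
ee_rot: [-0.066, 0.998, -0.0, -0.0]
contact_force: [-0.0, 0.3, 0.9]
finger_gap: 0.0931
grip_force: 0.0
```

arm_command --moves '[[[-0.59,-0.49,-0.13],[0,0,-0.42],1],[[-0.57,-0.52,-0.13],[0,0,-0.42],1],[[0,0,0],[0,0,0],1],[[0,0,0],[0,0,0],1]]'

```text
time_s: 1.43
tool_pos: [0.4749, 0.3374, 0.2589]
ee_rot: [-0.105, 0.994, -0.0, -0.0]
contact_force: [-0.2, -0.3, 1.0]
finger_gap: 0.0931
grip_force: 0.0
```

Run:
```python
from h import *
p,W=grab('wrist','w1.png'); np.savez('pics/w1',p=p,W=W)
h=cv2.cvtColor(p,cv2.COLOR_RGB2HSV); Z=W[...,2]
near=np.hypot(W[...,0]-.475,W[...,1]-.337)<.12
def rep(n,m):
    q=W[m][:,:2].astype(np.float32); r=cv2.minAreaRect(q); v,u=np.where(m)
    print(n,len(q),np.round(r[0],4),np.round(r[1],4),round(r[2],2),'z',np.nanmedian(Z[m]),'px',u.mean(),v.mean())
o=near&(Z>.1)&(Z<.118); rep('handle top',o)
rep('posts',near&(Z>.044)&(Z<.053))
rep('bar',near&(Z>.036)&(Z<.044)&(h[...,1]<60))
rep('base',near&(Z>.003)&(Z<.06))
```

```text
handle top 384 [0.4743 0.3315] [0.0224 0.0212] 12.15 z 0.11234342809452628 px 310.7447916666667 185.66145833333334
posts 1105 [0.4737 0.3325] [0.156  0.0344] 12.4 z 0.046046400124506476 px 311.6235294117647 169.69049773755657
bar 143 [0.4737 0.3336] [0.1495 0.0332] 10.75 z 0.04248279253592599 px 311.8951048951049 180.7902097902098
base 4550 [0.4735 0.3321] [0.1699 0.06  ] 12.45 z 0.006076335345307465 px 312.33384615384614 166.8397802197802
```

View pics/w1.png

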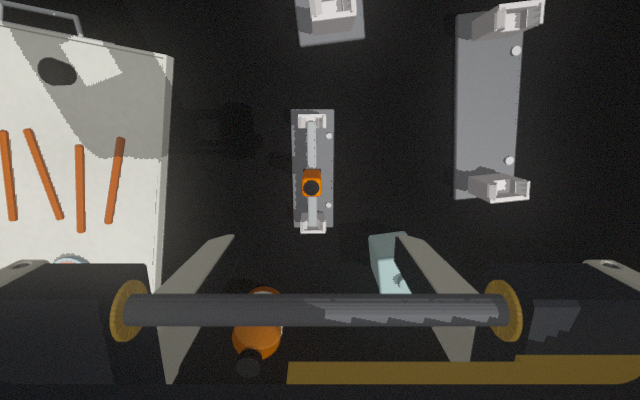

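The wrist view shows the handle at (311,185), upright over the stand centre. The bottle at (260,320) and jar at (395,275) are nearby, so I check clearance.

Run:
```python
from h import *
z=np.load('pics/top.npz');W=z['W'];Z=W[...,2]
for n,(a,b,c,d),zl in (('bottle',(100,145,210,255),.1),('bottlebody',(100,145,210,255),.03),('jar',(140,185,145,195),.08),('dish',(115,140,315,350),.012),('stopper',(212,235,325,345),.02)):
    m=np.zeros(Z.shape,bool);m[a:b,c:d]=1;m&=Z>zl;q=W[m]
    print(n,np.round([q.min(0),q.max(0),np.median(q,0)],3).tolist())
plan([.474,.332,.066],np.radians(102.3),9)
```

```text
bottle [[0.681, 0.278, 0.1], [0.729, 0.325, 0.144], [0.702, 0.299, 0.118]]
bottlebody [[0.673, 0.269, 0.03], [0.74, 0.334, 0.144], [0.695, 0.294, 0.095]]
jar [[0.532, 0.434, 0.081], [0.611, 0.513, 0.112], [0.57, 0.472, 0.096]]
dish [[0.682, -0.028, 0.012], [0.744, 0.053, 0.029], [0.713, 0.001, 0.017]]
stopper [[0.403, -0.029, 0.024], [0.433, 0.001, 0.037], [0.418, -0.014, 0.029]]
[[0.01, -0.02, 0.71], [0, 0, -0.0], 1]
[[0.01, -0.02, 0.71], [0, 0, -0.0], 1]
[[0.01, -0.02, 0.71], [0, 0, -0.0], 1]
[[0.01, -0.02, 0.71], [0, 0, -0.0], 1]
[[0.01, -0.02, 0.71], [0, 0, -0.0], 1]
[[0.01, -0.02, 0.71], [0, 0, -0.0], 1]
[[0.01, -0.02, 0.71], [0, 0, -0.0], 1]
[[0.01, -0.02, 0.71], [0, 0, -0.0], 1]
[[0.01, -0.02, 0.71], [0, 0, -0.0], 1]
```

arm_command --moves '[[[0.02,-0.02,0.9],[0,0,-0.05],1],[[0.02,-0.02,0.9],[0,0,0],1],[[0.02,-0.02,0.9],[0,0,0],1],[[0.01,-0.02,0.9],[0,0,0],1],[[0.01,-0.02,0.9],[0,0,0],1],[[0.01,-0.02,0.9],[0,0,0],1],[[0.01,-0.02,0.5],[0,0,0],1],[[0.01,-0.02,0.3],[0,0,0],1],[[0,0,0.2],[0,0,0],1],[[0,0,0],[0,0,0],1],[[0,0,0],[0,0,0],0.2],[[0,0,0],[0,0,0],-0.2]]' --grip_force 35

```text
time_s: 2.48
tool_pos: [0.4727, 0.3331, 0.0683]
ee_rot: [-0.109, 0.994, 0.0, 0.001]
contact_force: [0.9, 0.1, -0.6]
finger_gap: 0.0836
grip_force: 0.0
```

arm_command --moves '[[[0,0,0],[0,0,0],-0.3],[[0,0,0],[0,0,0],-0.5],[[0,0,0],[0,0,0],-0.7],[[0,0,0],[0,0,0],-1],[[0,0,0],[0,0,0],-1],[[0,0,0],[0,0,0],-1]]'

```text
time_s: 2.98
tool_pos: [0.4723, 0.3325, 0.0673]
ee_rot: [-0.109, 0.994, 0.0, 0.0]
contact_force: [-0.7, -0.6, 0.1]
finger_gap: 0.044
grip_force: 0.0
```

arm_command --moves '[[[0,0,0],[0,0,0],-1],[[0,0,0],[0,0,0],-1],[[0,0,0],[0,0,0],-1],[[0,0,0],[0,0,0],-1],[[0,0,0],[0,0,0],-1],[[0,0,0],[0,0,0],-1]]'

```text
time_s: 3.48
tool_pos: [0.4723, 0.3326, 0.0672]
ee_rot: [-0.109, 0.994, 0.0, 0.0]
contact_force: [0.2, 1.5, 0.5]
finger_gap: 0.0216
grip_force: 35.0
```

arm_command --moves '[[[0,0,-0.1],[0,0,0],-1],[[0,0,-0.2],[0,0,0],-1],[[0,0,-0.4],[0,0,0],-1],[[0,0,-0.5],[0,0,0],-1],[[0,0,-0.5],[0,0,0],-1],[[0,0,-0.5],[0,0,0],-1],[[0,0,-0.2],[0,0,0],-1],[[0,0,0],[0,0,0],-1],[[0,0,0],[0,0,0],-1]]'

```text
time_s: 4.23
tool_pos: [0.4722, 0.3325, 0.1394]
ee_rot: [-0.109, 0.994, 0.0, 0.0]
contact_force: [0.4, 0.0, -1.4]
finger_gap: 0.0217
grip_force: 35.0
```

Run:
```python
from h import *
s=status.observe();print(s['tool_pos'],s['contact_force'],s['wrist_torque'],s['finger_gap'])
plan([.561,.100,.115],np.radians(91.6),12)
```

```text
[0.47224227 0.33254335 0.13937023] [ 0.37831788  0.02337708 -1.43849779] [0.0004792  0.06686937 0.07670439] 0.021696112573520023
[[-0.1, -0.68, 0.07], [0, 0, 0.16], 1]
[[-0.11, -0.68, 0.07], [0, 0, 0.16], 1]
[[-0.12, -0.68, 0.07], [0, 0, 0.16], 1]
[[-0.13, -0.68, 0.07], [0, 0, 0.16], 1]
[[-0.14, -0.68, 0.07], [0, 0, 0.16], 1]
[[-0.15, -0.67, 0.07], [0, 0, 0.16], 1]
[[-0.17, -0.67, 0.07], [0, 0, 0.16], 1]
[[-0.18, -0.67, 0.07], [0, 0, 0.16], 1]
[[-0.19, -0.67, 0.07], [0, 0, 0.16], 1]
[[-0.2, -0.66, 0.07], [0, 0, 0.16], 1]
[[-0.21, -0.66, 0.07], [0, 0, 0.16], 1]
[[-0.22, -0.66, 0.07], [0, 0, 0.16], 1]
```

arm_command --moves '[[[-0.1,-0.68,0.07],[0,0,0.16],-1],[[-0.11,-0.68,0.07],[0,0,0.16],-1],[[-0.12,-0.68,0.07],[0,0,0.16],-1],[[-0.13,-0.68,0.07],[0,0,0.16],-1],[[-0.14,-0.68,0.07],[0,0,0.16],-1],[[-0.15,-0.67,0.07],[0,0,0.16],-1],[[-0.17,-0.67,0.07],[0,0,0.16],-1],[[-0.18,-0.67,0.07],[0,0,0.16],-1],[[-0.19,-0.67,0.07],[0,0,0.16],-1],[[-0.2,-0.66,0.07],[0,0,0.16],-1],[[-0.21,-0.66,0.07],[0,0,0.16],-1],[[-0.22,-0.66,0.07],[0,0,0.16],-1]]'

```text
time_s: 5.23
tool_pos: [0.5606, 0.0988, 0.1129]
ee_rot: [-0.013, 1.0, -0.0, -0.001]
contact_force: [-0.4, -0.2, -1.5]
finger_gap: 0.0219
grip_force: 35.0
```

arm_command --moves '[[[0,0,0],[0,0,0],-1],[[0,0,0],[0,0,0],-1]]'

```text
time_s: 5.4
tool_pos: [0.5605, 0.0992, 0.1131]
ee_rot: [-0.012, 1.0, -0.0, -0.001]
contact_force: [0.1, -0.2, -1.7]
finger_gap: 0.0217
grip_force: 35.0
```

Run:
```python
from h import *
p,W=grab('wrist','w2.png'); np.savez('pics/w2',p=p,W=W)
s=status.observe();print(s['tool_pos'],s['ee_rot'],s['contact_force'],s['wrist_torque'])
```

```text
[0.56037457 0.09999548 0.11330585] [-1.29079854e-02  9.99916420e-01  3.31727557e-05 -7.31743541e-04] [-0.90987968  0.15654462 -1.08232233] [ 0.02332192  0.00265817 -0.00302607]
```

View pics/w2.png

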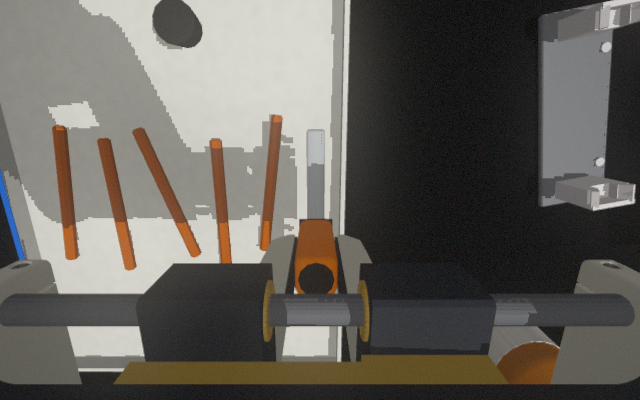

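The wrist view shows the rake bar (315,175) between the untaped wall (343) and rod 1 (272,180). All five rods are to its left, toward the tape at (10,220). I measure floor height, wall and tray yaw.

Run:
```python
from h import *
z=np.load('pics/w2.npz');p,W=z['p'],z['W'];Z=W[...,2]
h=cv2.cvtColor(p,cv2.COLOR_RGB2HSV);v,u=np.mgrid[:400,:640]
m=(u>200)&(u<260)&(v<90)&(h[...,1]<40);print('floor',np.nanmedian(Z[m]),'stopper area ok')
w=(u>325)&(u<355)&(v<240)&(Z>.014)&(Z<.026)&(h[...,2]>120);q=W[w]
f=np.polyfit(q[:,0],q[:,1],1);print('wall top',len(q),np.degrees(np.arctan(f[0])),np.polyval(f,.56),np.ptp(q[:,1]-np.polyval(f,q[:,0])),np.median(q[:,2]))
r=(h[...,0]<20)&(h[...,1]>120)&(v<270)&(u<290);n,l,st,c=cv2.connectedComponentsWithStats(r.astype(np.uint8))
for i in range(1,n):
    if st[i,4]>200:
        q=W[(l==i)&(Z<.02)];print(c[i].round(),np.round(cv2.minAreaRect(q[:,:2].astype(np.float32))[0],3),'y',q[:,1].min().round(3),q[:,1].max().round(3),'x',q[:,0].min().round(3),q[:,0].max().round(3),np.nanmedian(q[:,2]).round(4))
b=(u>300)&(u<330)&(v>120)&(v<215)&(Z>.05);q=W[b];f=np.polyfit(q[:,0],q[:,1],1)
print('bar',np.degrees(np.arctan(f[0])),np.polyval(f,.5604),np.median(q[:,2]),q[:,0].min())
```

```text
floor 0.0025530743924342264 stopper area ok
wall top 1169 1.4898546961857098 0.12387346256302818 0.004256725494125535 0.019520684638663188
[270. 186.] [0.549 0.055] y 0.045 0.066 x 0.483 0.614 0.012
[ 65. 191.] [ 0.564 -0.141] y -0.152 -0.131 x 0.498 0.63 0.0114
[166. 191.] [ 0.56  -0.042] y -0.068 -0.017 x 0.498 0.622 0.0117
[117. 202.] [ 0.574 -0.093] y -0.101 -0.085 x 0.508 0.639 0.0116
[221. 201.] [0.568 0.007] y 0.001 0.013 x 0.506 0.631 0.0119
bar 1.0994399232001781 0.09873836516659082 0.09138489688447923 0.4921654344363888
```

arm_command --moves '[[[0,0,0.3],[0,0,0],-1],[[0,0,0.4],[0,0,0],-1],[[0,0,0.3],[0,0,0],-1],[[0,0,0.2],[0,0,0],-1],[[0,0,0.15],[0,0,0],-1],[[0,0,0.08],[0,0,0],-1],[[0,0,0.05],[0,0,0],-1],[[0,0,0],[0,0,0],-1],[[0,0,0],[0,0,0],-1],[[0,0,0],[0,0,0],-1]]'

```text
time_s: 6.28
tool_pos: [0.5611, 0.0999, 0.07]
ee_rot: [-0.013, 1.0, 0.0, 0.0]
contact_force: [-1.2, -0.5, -0.9]
finger_gap: 0.0219
grip_force: 35.0
```

arm_command --moves '[[[0,0,0.03],[0,0,0],-1],[[0,0,0.03],[0,0,0],-1],[[0,0,0.03],[0,0,0],-1],[[0,0,0.03],[0,0,0],-1],[[0,0,0.03],[0,0,0],-1],[[0,0,0.02],[0,0,0],-1],[[0,0,0],[0,0,0],-1],[[0,0,0],[0,0,0],-1]]'

```text
time_s: 6.95
tool_pos: [0.5609, 0.0999, 0.0645]
ee_rot: [-0.013, 1.0, -0.0, -0.0]
contact_force: [0.2, -0.6, -1.5]
finger_gap: 0.0215
grip_force: 35.0
```

arm_command --moves '[[[0,0,0.02],[0,0,0],-1],[[0,0,0.02],[0,0,0],-1],[[0,0,0],[0,0,0],-1]]'

```text
time_s: 7.2
tool_pos: [0.5608, 0.0999, 0.0632]
ee_rot: [-0.013, 1.0, -0.0, -0.0]
contact_force: [-0.3, -0.3, -0.9]
finger_gap: 0.0217
grip_force: 35.0
```

arm_command --moves '[[[0,0,0.02],[0,0,0],-1],[[0,0,0.01],[0,0,0],-1],[[0,0,0],[0,0,0],-1]]'

```text
time_s: 7.45
tool_pos: [0.5609, 0.0999, 0.0624]
ee_rot: [-0.013, 1.0, 0.0, 0.0]
contact_force: [-0.7, 0.0, -1.6]
finger_gap: 0.022
grip_force: 35.0
```

arm_command --moves '[[[0,0,0.01],[0,0,0],-1],[[0,0,0.01],[0,0,0],-1],[[0,0,0],[0,0,0],-1]]'

```text
time_s: 7.7
tool_pos: [0.561, 0.0999, 0.0622]
ee_rot: [-0.013, 1.0, 0.0, 0.0]
contact_force: [-1.0, 0.2, 4.4]
finger_gap: 0.0217
grip_force: 35.0
```

arm_command --moves '[[[0,0,-0.03],[0,0,0],-1],[[0,0,0],[0,0,0],-1],[[0,-0.06,0],[0,0,0],-1],[[0,-0.12,0],[0,0,0],-1],[[0,-0.13,0],[0,0,0],-1],[[0,-0.13,0],[0,0,0],-1],[[0,-0.13,0],[0,0,0],-1],[[0,-0.13,0],[0,0,0],-1],[[0,-0.13,0],[0,0,0],-1],[[0,-0.13,0],[0,0,0],-1],[[0,-0.13,0],[0,0,0],-1],[[0,-0.13,0],[0,0,0],-1]]'

```text
time_s: 8.7
tool_pos: [0.5619, 0.0629, 0.0627]
ee_rot: [-0.013, 1.0, 0.0, -0.0]
contact_force: [-0.1, -0.1, -1.9]
finger_gap: 0.0219
grip_force: 35.0
```

arm_command --moves '[[[0,-0.13,0],[0,0,0],-1],[[0,-0.13,0],[0,0,0],-1],[[0,-0.13,0],[0,0,0],-1],[[0,-0.13,0],[0,0,0],-1],[[0,-0.13,0],[0,0,0],-1],[[0,-0.13,0],[0,0,0],-1],[[0,-0.13,0],[0,0,0],-1],[[0,-0.13,0],[0,0,0],-1],[[0,-0.13,0],[0,0,0],-1],[[0,-0.13,0],[0,0,0],-1],[[0,-0.13,0],[0,0,0],-1],[[0,-0.13,0],[0,0,0],-1]]'

```text
time_s: 9.7
tool_pos: [0.5631, 0.0162, 0.0628]
ee_rot: [-0.013, 1.0, 0.0, -0.0]
contact_force: [0.9, 0.9, -0.5]
finger_gap: 0.0216
grip_force: 35.0
```

Run:
```python
from h import *
grab('wrist','w3.png');s=status.observe();print(s['tool_pos'],s['contact_force'],s['ee_rot'])
```

```text
[0.56310972 0.01561697 0.06271193] [-0.44434578 -1.47371845 -0.9947446 ] [-1.29550392e-02  9.99916077e-01 -7.83572236e-05 -1.55247378e-05]
```

View pics/w3.png

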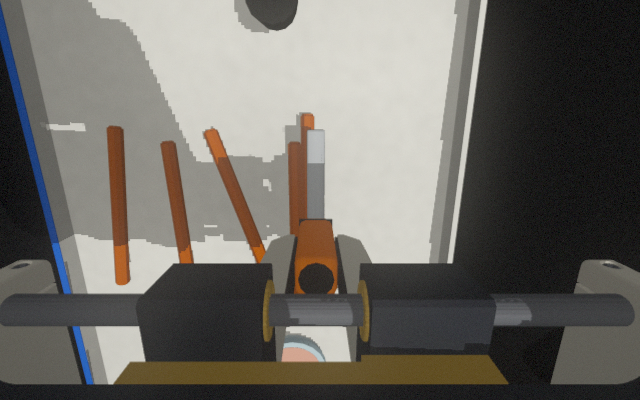

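The rake bar is at (315,180), and rods 1 and 2 are now side by side and parallel just ahead of it (295–310). Rods 3–5 still lie at (235,195), (177,205) and (118,205). I keep combing.

arm_command --moves '[[[0,-0.13,0],[0,0,0],-1],[[0,-0.13,0],[0,0,0],-1],[[0,-0.13,0],[0,0,0],-1],[[0,-0.13,0],[0,0,0],-1],[[0,-0.13,0],[0,0,0],-1],[[0,-0.13,0],[0,0,0],-1],[[0,-0.13,0],[0,0,0],-1],[[0,-0.13,0],[0,0,0],-1],[[0,-0.13,0],[0,0,0],-1],[[0,-0.13,0],[0,0,0],-1],[[0,-0.13,0],[0,0,0],-1],[[0,-0.13,0],[0,0,0],-1]]'

```text
time_s: 10.75
tool_pos: [0.5643, -0.0307, 0.0627]
ee_rot: [-0.013, 1.0, 0.0, -0.0]
contact_force: [-0.8, 0.4, -1.5]
finger_gap: 0.0218
grip_force: 35.0
```

arm_command --moves '[[[0,-0.13,0],[0,0,0],-1],[[0,-0.13,0],[0,0,0],-1],[[0,-0.13,0],[0,0,0],-1],[[0,-0.13,0],[0,0,0],-1],[[0,-0.13,0],[0,0,0],-1],[[0,-0.13,0],[0,0,0],-1],[[0,-0.13,0],[0,0,0],-1],[[0,-0.13,0],[0,0,0],-1],[[0,-0.13,0],[0,0,0],-1],[[0,-0.13,0],[0,0,0],-1],[[0,-0.13,0],[0,0,0],-1],[[0,-0.13,0],[0,0,0],-1]]'

```text
time_s: 11.75
tool_pos: [0.5656, -0.0774, 0.0627]
ee_rot: [-0.013, 1.0, -0.0, 0.0]
contact_force: [0.0, 0.6, -1.0]
finger_gap: 0.0221
grip_force: 35.0
```

arm_command --moves '[[[0,-0.1,0],[0,0,0],-1],[[0,-0.1,0],[0,0,0],-1],[[0,-0.1,0],[0,0,0],-1],[[0,-0.1,0],[0,0,0],-1],[[0,-0.1,0],[0,0,0],-1],[[0,-0.06,0],[0,0,0],-1],[[0,-0.04,0],[0,0,0],-1],[[0,0,0],[0,0,0],-1]]'

```text
time_s: 12.42
tool_pos: [0.566, -0.0953, 0.0627]
ee_rot: [-0.013, 1.0, -0.0, -0.0]
contact_force: [0.0, 0.0, -0.8]
finger_gap: 0.0219
grip_force: 35.0
```

Run:
```python
from h import *
p,W=grab('wrist','w4.png');np.savez('pics/w4',p=p,W=W);s=status.observe();print(s['tool_pos'],s['contact_force'],s['ee_rot'],s['wrist_torque'])
```

```text
[ 0.5659948  -0.09515893  0.06271985] [ 0.35528009 -0.86762609 -0.80747808] [-1.30736208e-02  9.99914534e-01 -6.52658417e-05 -2.97895398e-06] [ 0.03238735 -0.04508097 -0.03336847]
```

View pics/w4.png

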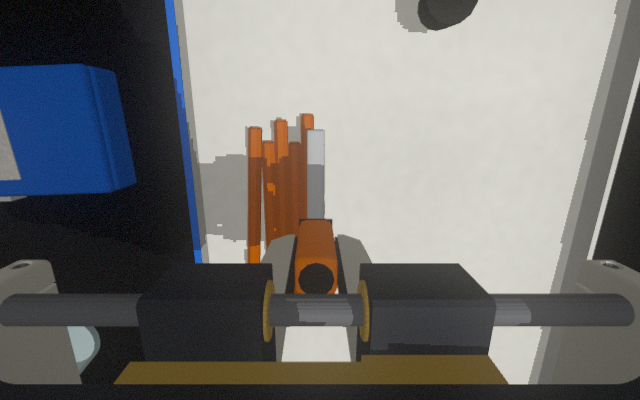

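All five rods lie in a bunch at (250–310) just ahead of the bar, and about 40 mm remain to the taped wall. I carry on, slower.

arm_command --moves '[[[0,-0.08,0],[0,0,0],-1],[[0,-0.08,0],[0,0,0],-1],[[0,-0.08,0],[0,0,0],-1],[[0,-0.08,0],[0,0,0],-1],[[0,-0.08,0],[0,0,0],-1],[[0,-0.08,0],[0,0,0],-1],[[0,-0.08,0],[0,0,0],-1],[[0,-0.08,0],[0,0,0],-1],[[0,-0.08,0],[0,0,0],-1],[[0,-0.08,0],[0,0,0],-1],[[0,-0.08,0],[0,0,0],-1],[[0,-0.05,0],[0,0,0],-1]]'

```text
time_s: 13.47
tool_pos: [0.5667, -0.1233, 0.0627]
ee_rot: [-0.013, 1.0, -0.0, 0.0]
contact_force: [0.0, 0.9, -0.8]
finger_gap: 0.0217
grip_force: 35.0
```

arm_command --moves '[[[0,-0.03,0],[0,0,0],-1],[[0,-0.03,0],[0,0,0],-1],[[0,-0.02,0],[0,0,0],-1],[[0,-0.02,0],[0,0,0],-1],[[0,0,0],[0,0,0],-1]]'

```text
time_s: 13.88
tool_pos: [0.5668, -0.126, 0.0627]
ee_rot: [-0.013, 1.0, -0.0, -0.0]
contact_force: [0.7, 1.2, -0.7]
finger_gap: 0.0219
grip_force: 35.0
```

arm_command --moves '[[[0,-0.02,0],[0,0,0],-1],[[0,-0.02,0],[0,0,0],-1],[[0,0,0],[0,0,0],-1]]'

```text
time_s: 14.13
tool_pos: [0.5668, -0.1272, 0.0627]
ee_rot: [-0.013, 1.0, -0.0, 0.0]
contact_force: [0.3, 1.1, -0.2]
finger_gap: 0.0218
grip_force: 35.0
```

arm_command --moves '[[[0,-0.02,0],[0,0,0],-1],[[0,-0.02,0],[0,0,0],-1],[[0,0,0],[0,0,0],-1]]'

```text
time_s: 14.38
tool_pos: [0.5669, -0.1284, 0.0627]
ee_rot: [-0.013, 1.0, -0.0, -0.0]
contact_force: [0.4, 0.9, -0.5]
finger_gap: 0.0216
grip_force: 35.0
```

arm_command --moves '[[[0,-0.02,0],[0,0,0],-1],[[0,-0.02,0],[0,0,0],-1],[[0,0,0],[0,0,0],-1]]'

```text
time_s: 14.63
tool_pos: [0.5669, -0.1296, 0.0627]
ee_rot: [-0.013, 1.0, -0.0, 0.0]
contact_force: [-0.4, -0.7, -1.9]
finger_gap: 0.0214
grip_force: 35.0
```

Run:
```python
from h import *
p,W=grab('wrist');Z=W[...,2];h=cv2.cvtColor(p,cv2.COLOR_RGB2HSV);v,u=np.mgrid[:400,:640]
r=(h[...,0]<20)&(h[...,1]>120)&(v<250)&(u<300)&(Z<.02)
q=W[r];print('rods',np.percentile(q[:,1],[0.5,2,98]),q[:,0].min())
b=(h[...,0]>95)&(h[...,0]<130)&(h[...,1]>100)&(Z>.012)&(Z<.026)&(v<250);q=W[b&(np.abs(W[...,1]+.188)<.02)];print('tape',len(q),np.percentile(q[:,1],[2,50,98]))
for vv in (150,170,200,220): 
    i=[(int(a),round(float(W[vv,a,1]),4),round(float(Z[vv,a]),3)) for a in range(225,300,4)];print(vv,i)
```

```text
rods [-0.33752384 -0.25714222 -0.14386208] 0.4159670548127354
tape 2045 [-0.19565524 -0.19154665 -0.18736709]
150 [(225, -0.2028, -0.001), (229, -0.194, 0.02), (233, -0.1908, 0.021), (237, -0.189, 0.016), (241, -0.1893, 0.003), (245, -0.1863, 0.002), (249, -0.1812, 0.012), (253, -0.1778, 0.013), (257, -0.1753, 0.011), (261, -0.1725, 0.01), (265, -0.1689, 0.013), (269, -0.166, 0.012), (273, -0.1632, 0.011), (277, -0.16, 0.013), (281, -0.157, 0.012), (285, -0.1542, 0.01), (289, -0.1511, 0.011), (293, -0.148, 0.012), (297, -0.145, 0.012)]
170 [(225, -0.2032, 0.001), (229, -0.2003, 0.0), (233, -0.1914, 0.021), (237, -0.1886, 0.02), (241, -0.189, 0.007), (245, -0.1869, 0.002), (249, -0.182, 0.01), (253, -0.1787, 0.011), (257, -0.1752, 0.013), (261, -0.1726, 0.011), (265, -0.1692, 0.013), (269, -0.1662, 0.012), (273, -0.1634, 0.011), (277, -0.1602, 0.012), (281, -0.1571, 0.012), (285, -0.1541, 0.011), (289, -0.1511, 0.011), (293, -0.1479, 0.013), (297, -0.1449, 0.012)]
200 [(225, -0.2049, -0.0), (229, -0.2018, -0.001), (233, -0.1925, 0.021), (237, -0.1897, 0.02), (241, -0.1882, 0.014), (245, -0.188, 0.001), (249, -0.1848, 0.001), (253, -0.1792, 0.012), (257, -0.1762, 0.011), (261, -0.173, 0.012), (265, -0.1698, 0.012), (269, -0.1667, 0.012), (273, -0.1635, 0.012), (277, -0.1605, 0.011), (281, -0.1571, 0.012), (285, -0.154, 0.013), (289, -0.1511, 0.01), (293, -0.1477, 0.012), (297, -0.1446, 0.012)]
220 [(225, -0.206, -0.001), (229, -0.2028, -0.001), (233, -0.199, 0.0), (237, -0.1907, 0.019), (241, -0.1871, 0.021), (245, -0.1874, 0.006), (249, -0.1848, 0.003), (253, -0.18, 0.01), (257, -0.1762, 0.013), (261, -0.1734, 0.011), (265, -0.1705, 0.009), (269, -0.1669, 0.011), (273, -0.1636, 0.012), (277, -0.1607, 0.01), (281, -0.1572, 0.013), (285, -0.1541, 0.012), (289, -0.151, 0.01), (293, -0.1477, 0.012), (297, -0.1444, 0.013)]
```

arm_command --moves '[[[0,-0.03,0],[0,0,0],-1],[[0,-0.03,0],[0,0,0],-1],[[0,-0.02,0],[0,0,0],-1],[[0,0,0],[0,0,0],-1]]'

```text
time_s: 15.02
tool_pos: [0.567, -0.1321, 0.0627]
ee_rot: [-0.013, 1.0, -0.0, 0.0]
contact_force: [-0.0, 0.1, -0.4]
finger_gap: 0.022
grip_force: 35.0
```

arm_command --moves '[[[0,-0.02,0],[0,0,0],-1],[[0,0,0],[0,0,0],-1]]'

```text
time_s: 15.18
tool_pos: [0.567, -0.1326, 0.0627]
ee_rot: [-0.013, 1.0, -0.0, -0.0]
contact_force: [-0.2, -0.5, -1.5]
finger_gap: 0.022
grip_force: 35.0
```

arm_command --moves '[[[0,-0.02,0],[0,0,0],-1],[[0,0,0],[0,0,0],-1]]'

```text
time_s: 15.35
tool_pos: [0.567, -0.1332, 0.0627]
ee_rot: [-0.013, 1.0, 0.0, 0.0]
contact_force: [0.2, 0.4, -1.7]
finger_gap: 0.0216
grip_force: 35.0
```

arm_command --moves '[[[0,-0.01,0],[0,0,0],-1],[[0,0,0],[0,0,0],-1]]'

```text
time_s: 15.52
tool_pos: [0.567, -0.1335, 0.0627]
ee_rot: [-0.013, 1.0, -0.0, -0.0]
contact_force: [0.1, 0.9, -1.5]
finger_gap: 0.0218
grip_force: 35.0
```

arm_command --moves '[[[0,-0.015,0],[0,0,0],-1],[[0,0,0],[0,0,0],-1]]'

```text
time_s: 15.68
tool_pos: [0.567, -0.1339, 0.0627]
ee_rot: [-0.013, 1.0, -0.0, -0.0]
contact_force: [0.1, -0.2, -1.3]
finger_gap: 0.0222
grip_force: 35.0
```

arm_command --moves '[[[0,-0.015,0],[0,0,0],-1],[[0,0,0],[0,0,0],-1]]'

```text
time_s: 15.85
tool_pos: [0.5671, -0.1344, 0.0627]
ee_rot: [-0.013, 1.0, -0.0, 0.0]
contact_force: [-0.2, 1.0, -0.8]
finger_gap: 0.0216
grip_force: 35.0
```

arm_command --moves '[[[0,-0.015,0],[0,0,0],-1],[[0,0,0],[0,0,0],-1]]'

```text
time_s: 16.02
tool_pos: [0.5671, -0.1348, 0.0627]
ee_rot: [-0.013, 1.0, -0.0, 0.0]
contact_force: [0.2, 0.2, -1.0]
finger_gap: 0.0218
grip_force: 35.0
```

arm_command --moves '[[[0,-0.01,0],[0,0,0],-1],[[0,0,0],[0,0,0],-1]]'

```text
time_s: 16.18
tool_pos: [0.567, -0.1351, 0.0627]
ee_rot: [-0.013, 1.0, -0.0, -0.0]
contact_force: [0.0, 1.6, -1.4]
finger_gap: 0.0219
grip_force: 35.0
```

arm_command --moves '[[[0,-0.01,0],[0,0,0],-1],[[0,0,0],[0,0,0],-1]]'

```text
time_s: 16.35
tool_pos: [0.567, -0.1354, 0.0627]
ee_rot: [-0.013, 1.0, 0.0, -0.0]
contact_force: [-1.0, 1.3, -1.6]
finger_gap: 0.022
grip_force: 35.0
```

arm_command --moves '[[[0,-0.01,0],[0,0,0],-1],[[0,0,0],[0,0,0],-1]]'

```text
time_s: 16.52
tool_pos: [0.5671, -0.1358, 0.0628]
ee_rot: [-0.013, 1.0, -0.0, 0.0]
contact_force: [-0.9, 0.8, -1.1]
finger_gap: 0.0217
grip_force: 35.0
```

arm_command --moves '[[[0,-0.01,0],[0,0,0],-1],[[0,0,0],[0,0,0],-1]]'

```text
time_s: 16.68
tool_pos: [0.5671, -0.136, 0.0627]
ee_rot: [-0.013, 1.0, -0.0, 0.0]
contact_force: [0.5, -0.6, -1.2]
finger_gap: 0.0217
grip_force: 35.0
```

arm_command --moves '[[[0,-0.01,0],[0,0,0],-1],[[0,0,0],[0,0,0],-1]]'

```text
time_s: 16.85
tool_pos: [0.5671, -0.1363, 0.0628]
ee_rot: [-0.013, 1.0, -0.0, -0.0]
contact_force: [0.2, 1.9, -1.6]
finger_gap: 0.0214
grip_force: 35.0
```

```bash
cat >> h.py <<'E'
def force(n=5):
    F=[]
    for _ in range(n): cams.grab_frame('top'); s=status.observe(); F.append(np.r_[s['contact_force'],s['wrist_torque']])
    print('F',np.round(np.mean(F,0),2),'t',s['time_s'],s['tool_pos'])
E
python3 - <<'E'
from h import *
force()
p,W=grab('wrist');Z=W[...,2]
for vv in (150,190,220): 
    print(vv,[(int(a),round(float(W[vv,a,1]),4),round(float(Z[vv,a]),3)) for a in range(237,270,3)])
E
```

```text
F [ 0.39  0.32 -1.17  0.2   0.02  0.01] t 17.1 [ 0.56711142 -0.13628371  0.06274447]
150 [(237, -0.2001, -0.001), (240, -0.1924, 0.02), (243, -0.1906, 0.019), (246, -0.1892, 0.015), (249, -0.1881, 0.01), (252, -0.1853, 0.013), (255, -0.1831, 0.012), (258, -0.1811, 0.011), (261, -0.1791, 0.01), (264, -0.1764, 0.012), (267, -0.1743, 0.011)]
190 [(237, -0.2013, -0.001), (240, -0.199, -0.001), (243, -0.1912, 0.021), (246, -0.1893, 0.02), (249, -0.1884, 0.013), (252, -0.1865, 0.012), (255, -0.1837, 0.014), (258, -0.1816, 0.013), (261, -0.1798, 0.01), (264, -0.1771, 0.011), (267, -0.1747, 0.012)]
220 [(237, -0.2023, -0.0), (240, -0.1997, 0.0), (243, -0.1922, 0.021), (246, -0.1903, 0.019), (249, -0.1875, 0.021), (252, -0.1876, 0.01), (255, -0.1845, 0.013), (258, -0.1823, 0.012), (261, -0.1801, 0.011), (264, -0.1779, 0.01), (267, -0.175, 0.013)]
```

arm_command --moves '[[[0,-0.01,0],[0,0,0],-1],[[0,0,0],[0,0,0],-1]]'

```text
time_s: 17.32
tool_pos: [0.5671, -0.1365, 0.0628]
ee_rot: [-0.013, 1.0, 0.0, 0.0]
contact_force: [0.3, 1.5, -1.2]
finger_gap: 0.0218
grip_force: 35.0
```

arm_command --moves '[[[0,-0.01,0],[0,0,0],-1],[[0,0,0],[0,0,0],-1]]'

```text
time_s: 17.48
tool_pos: [0.5671, -0.1366, 0.0627]
ee_rot: [-0.013, 1.0, 0.0, -0.0]
contact_force: [0.6, 4.1, -0.8]
finger_gap: 0.0217
grip_force: 35.0
```

```bash
python3 -c "
from h import *
force(4)"
```

```text
F [ 0.38  3.39 -0.8   0.98 -0.07 -0.04] t 17.6833 [ 0.56711115 -0.13667708  0.06272602]
```

arm_command --moves '[[[0,-0.005,0],[0,0,0],-1],[[0,0,0],[0,0,0],-1]]'

```text
time_s: 17.85
tool_pos: [0.5671, -0.1368, 0.0627]
ee_rot: [-0.013, 1.0, 0.0, -0.0]
contact_force: [-0.3, 4.6, -0.4]
finger_gap: 0.0215
grip_force: 35.0
```

```bash
python3 -c "
from h import *
force(4)"
```

```text
F [ 0.21  5.12 -0.79  1.32 -0.08 -0.03] t 18.05 [ 0.56707807 -0.13680747  0.06271267]
```

arm_command --moves '[[[0,-0.003,0],[0,0,0],-1],[[0,0,0],[0,0,0],-1],[[0,0,0],[0,0,0],-1]]'

```text
time_s: 18.3
tool_pos: [0.5671, -0.1368, 0.0627]
ee_rot: [-0.013, 1.0, 0.0, -0.0]
contact_force: [-0.2, 5.3, 0.0]
finger_gap: 0.022
grip_force: 35.0
```

```bash
python3 -c "
from h import *
force(16)
p,W=grab('wrist','w5.png')"
```

```text
F [ 0.26  5.63 -0.57  1.42 -0.09 -0.03] t 19.1 [ 0.56708124 -0.13685907  0.0627203 ]
```

View pics/w5.png

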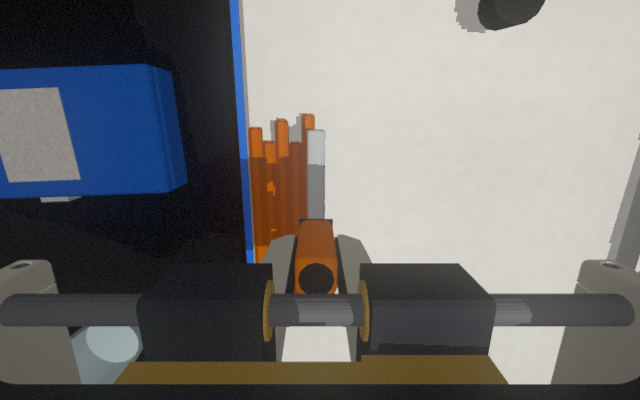

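The row sits snug between the tape edge (248) and the bar (315), at 5.6 N. I add a hair to reach about 6 N, hold, then back off and lift.

arm_command --moves '[[[0,-0.002,0],[0,0,0],-1],[[0,0,0],[0,0,0],-1],[[0,0,0],[0,0,0],-1],[[0,0,0],[0,0,0],-1],[[0,0,0],[0,0,0],-1],[[0,0,0],[0,0,0],-1],[[0,0,0],[0,0,0],-1],[[0,0,0],[0,0,0],-1],[[0,0,0],[0,0,0],-1],[[0,0,0],[0,0,0],-1]]'

```text
time_s: 19.98
tool_pos: [0.5671, -0.1369, 0.0627]
ee_rot: [-0.013, 1.0, 0.0, -0.0]
contact_force: [0.6, 5.8, -0.8]
finger_gap: 0.0219
grip_force: 35.0
```

```bash
python3 -c "
from h import *
force(6)"
```

```text
F [ 0.43  5.55 -0.69  1.48 -0.08 -0.02] t 20.2833 [ 0.56710149 -0.13685526  0.06274658]
```

arm_command --moves '[[[0,0.01,0],[0,0,0],-1],[[0,0.02,0],[0,0,0],-1],[[0,0.03,0],[0,0,0],-1],[[0,0.1,0],[0,0,0],-1],[[0,0.2,0],[0,0,0],-1],[[0,0.2,0],[0,0,0],-1],[[0,0.1,-0.1],[0,0,0],-1],[[0,0,-0.5],[0,0,0],-1],[[0,0,-0.6],[0,0,0],-1],[[0,0,-0.6],[0,0,0],-1],[[0,0,-0.4],[0,0,0],-1],[[0,0,0],[0,0,0],-1]]'

```text
time_s: 21.28
tool_pos: [0.5679, -0.1175, 0.1313]
ee_rot: [-0.013, 1.0, -0.001, 0.002]
contact_force: [-0.5, -1.0, -1.1]
finger_gap: 0.0217
grip_force: 35.0
```

Run:
```python
from h import *
s=status.observe();R=Rn.from_quat(s['ee_rot']).as_matrix();print(s['tool_pos'],R[:,2],np.degrees(np.arctan2(R[1,1],R[0,1])))
p,W=grab('wrist','w6.png');Z=W[...,2]
z=np.load('pics/top.npz')
for vv in (150,190): 
    print(vv,[(int(a),round(float(W[vv,a,1]),4),round(float(Z[vv,a]),3)) for a in range(180,320,5)])
plan([.4723,.3326,.135],np.radians(102.5),18)
```

```text
[ 0.56787668 -0.11752212  0.13134174] [ 0.00403328 -0.00130444 -0.99999102] 91.5212160231323
150 [(180, -0.2422, 0.032), (185, -0.2417, 0.023), (190, -0.2415, 0.012), (195, -0.2413, -0.0), (200, -0.2368, -0.002), (205, -0.2316, -0.001), (210, -0.2267, -0.002), (215, -0.2214, -0.001), (220, -0.2164, -0.002), (225, -0.211, -0.001), (230, -0.2054, 0.001), (235, -0.2007, -0.0), (240, -0.1909, 0.019), (245, -0.1881, 0.01), (250, -0.1828, 0.012), (255, -0.1784, 0.01), (260, -0.173, 0.013), (265, -0.1686, 0.01), (270, -0.1633, 0.013), (275, -0.1588, 0.01), (280, -0.1536, 0.012), (285, -0.149, 0.01), (290, -0.1439, 0.012), (295, -0.1391, 0.01), (300, -0.1347, 0.002), (305, -0.1296, 0.002), (310, -0.1227, 0.11), (315, -0.1194, 0.109)]
190 [(180, -0.2603, 0.0), (185, -0.2556, -0.001), (190, -0.2505, -0.001), (195, -0.2448, -0.0), (200, -0.2394, -0.0), (205, -0.2345, -0.001), (210, -0.2286, 0.001), (215, -0.2232, 0.001), (220, -0.2182, 0.0), (225, -0.213, 0.0), (230, -0.2079, -0.0), (235, -0.2025, 0.0), (240, -0.1924, 0.019), (245, -0.1873, 0.02), (250, -0.1839, 0.013), (255, -0.1793, 0.011), (
[... 287 characters left out ...]
01], [0, 0, -0.11], 1]
[[0.14, 0.84, -0.01], [0, 0, -0.11], 1]
[[0.14, 0.84, -0.01], [0, 0, -0.11], 1]
[[0.13, 0.84, -0.01], [0, 0, -0.11], 1]
[[0.12, 0.84, -0.01], [0, 0, -0.11], 1]
[[0.11, 0.84, -0.01], [0, 0, -0.11], 1]
[[0.1, 0.85, -0.01], [0, 0, -0.11], 1]
[[0.09, 0.85, -0.01], [0, 0, -0.11], 1]
[[0.08, 0.85, -0.01], [0, 0, -0.11], 1]
[[0.07, 0.85, -0.01], [0, 0, -0.11], 1]
[[0.06, 0.85, -0.01], [0, 0, -0.11], 1]
[[0.05, 0.85, -0.01], [0, 0, -0.11], 1]
[[0.05, 0.85, -0.01], [0, 0, -0.11], 1]
[[0.04, 0.85, -0.01], [0, 0, -0.11], 1]
[[0.03, 0.85, -0.01], [0, 0, -0.11], 1]
[[0.02, 0.85, -0.01], [0, 0, -0.11], 1]
[[0.01, 0.85, -0.01], [0, 0, -0.11], 1]
[[0.0, 0.85, -0.01], [0, 0, -0.11], 1]
```

View pics/w6.png

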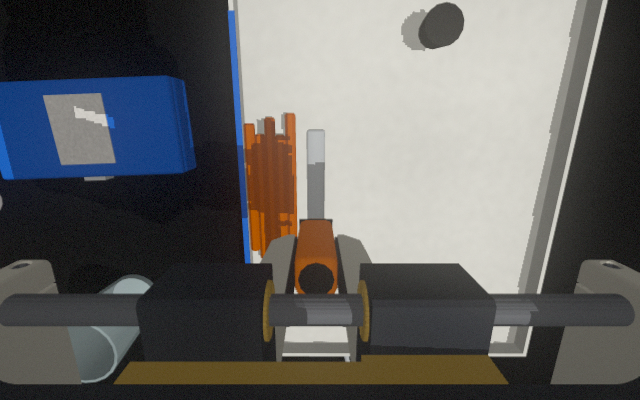

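The five rods lie flat, parallel and snug against the tape (245–297), spanning y from -0.188 to -0.137. I take the rake back.

arm_command --moves '[[[0.15,0.84,0],[0,0,-0.11],-1],[[0.14,0.84,0],[0,0,-0.11],-1],[[0.14,0.84,-0.01],[0,0,-0.11],-1],[[0.13,0.84,-0.01],[0,0,-0.11],-1],[[0.12,0.84,-0.01],[0,0,-0.11],-1],[[0.11,0.84,-0.01],[0,0,-0.11],-1],[[0.1,0.85,-0.01],[0,0,-0.11],-1],[[0.09,0.85,-0.01],[0,0,-0.11],-1],[[0.08,0.85,-0.01],[0,0,-0.11],-1],[[0.07,0.85,-0.01],[0,0,-0.11],-1],[[0.06,0.85,-0.01],[0,0,-0.11],-1],[[0.05,0.85,-0.01],[0,0,-0.11],-1]]'

```text
time_s: 22.33
tool_pos: [0.5021, 0.1837, 0.1305]
ee_rot: [-0.079, 0.997, -0.0, -0.001]
contact_force: [0.8, -0.2, -2.1]
finger_gap: 0.0215
grip_force: 35.0
```

arm_command --moves '[[[0.05,0.85,-0.01],[0,0,-0.11],-1],[[0.04,0.85,-0.01],[0,0,-0.11],-1],[[0.03,0.85,-0.01],[0,0,-0.11],-1],[[0.02,0.85,-0.01],[0,0,-0.11],-1],[[0.01,0.6,-0.01],[0,0,-0.11],-1],[[0,0.5,-0.01],[0,0,-0.11],-1],[[0,0.4,0],[0,0,0],-1],[[0,0,0],[0,0,0],-1],[[0,0,0],[0,0,0],-1],[[0,0,0],[0,0,0],-1]]'

```text
time_s: 23.17
tool_pos: [0.4715, 0.3255, 0.1331]
ee_rot: [-0.112, 0.994, -0.0, -0.0]
contact_force: [0.4, 0.5, -1.1]
finger_gap: 0.022
grip_force: 35.0
```

Run:
```python
from h import *
p,W=grab('wrist');Z=W[...,2];h=cv2.cvtColor(p,cv2.COLOR_RGB2HSV);v,u=np.mgrid[:400,:640]
s=status.observe();R=Rn.from_quat(s['ee_rot']).as_matrix();y=np.degrees(np.arctan2(R[1,1],R[0,1]));print(s['tool_pos'],R[:,2],y)
b=(u>300)&(u<330)&(v>120)&(v<215)&(Z>.06);q=W[b];f=np.polyfit(q[:,0],q[:,1],1)
print('bar',np.degrees(np.arctan(f[0])),np.polyval(f,.4723),np.median(q[:,2]),q[:,0].min())
d=np.array([.4723,.3326])-s['tool_pos'][:2];print('dx,dy units',d@R[:2,0]/.03,d@R[:2,1]/.03,'turn',-np.radians(102.5-y)/.1)
print('tilt fix (tool frame rotvec)',np.cross(R.T@R[:,2],R.T@np.array([0,0,-1]))/.1)
```

```text
[0.47168244 0.32545921 0.13326075] [-3.41060350e-04 -4.15205927e-04 -9.99999856e-01] 102.79278072140706
bar 11.974580418544232 0.3249868840264622 0.11134296526385554 0.4040781601532454
dx,dy units -0.07277950279474954 0.22755963305730428 turn 0.05109987574917362
tilt fix (tool frame rotvec) [-3.29379907e-03 -4.24531508e-03  5.48601513e-23]
```

arm_command --moves '[[[-0.04,0.13,0],[0,0,0.03],-1],[[-0.03,0.1,0],[0,0,0],-1],[[0,0,0.3],[0,0,0],-1],[[0,0,0.4],[0,0,0],-1],[[0,0,0.4],[0,0,0],-1],[[0,0,0.2],[0,0,0],-1],[[0,0,0.1],[0,0,0],-1],[[0,0,0],[0,0,0],-1],[[0,0,0],[0,0,0],-1]]'

```text
time_s: 23.97
tool_pos: [0.4721, 0.3335, 0.0915]
ee_rot: [-0.11, 0.994, -0.0, -0.0]
contact_force: [-0.7, -0.2, -1.4]
finger_gap: 0.0216
grip_force: 35.0
```

```bash
python3 -c "
from h import *
force(3)"
```

```text
F [-0.1  -0.28 -1.35  0.06 -0.02  0.01] t 24.1167 [0.47229398 0.33368025 0.09201268]
```

arm_command --moves '[[[0,-0.035,0.1],[0,0,0],-1],[[0,0,0.1],[0,0,0],-1],[[0,0,0.1],[0,0,0],-1],[[0,0,0.1],[0,0,0],-1],[[0,0,0.1],[0,0,0],-1],[[0,0,0.1],[0,0,0],-1],[[0,0,0.05],[0,0,0],-1],[[0,0,0],[0,0,0],-1],[[0,0,0],[0,0,0],-1]]'

```text
time_s: 24.87
tool_pos: [0.4723, 0.3325, 0.072]
ee_rot: [-0.11, 0.994, -0.0, -0.0]
contact_force: [0.1, -0.3, -1.3]
finger_gap: 0.0218
grip_force: 35.0
```

```bash
python3 -c "
from h import *
force(3)"
```

```text
F [ 0.27  0.18 -1.2   0.04  0.    0.  ] t 25.0167 [0.47239203 0.33257874 0.07220417]
```

arm_command --moves '[[[0,0,0.03],[0,0,0],-1],[[0,0,0.03],[0,0,0],-1],[[0,0,0.03],[0,0,0],-1],[[0,0,0.03],[0,0,0],-1],[[0,0,0.03],[0,0,0],-1],[[0,0,0],[0,0,0],-1],[[0,0,0],[0,0,0],-1]]'

```text
time_s: 25.6
tool_pos: [0.4722, 0.3325, 0.0675]
ee_rot: [-0.11, 0.994, -0.0, -0.0]
contact_force: [-0.1, -0.4, -0.8]
finger_gap: 0.0221
grip_force: 35.0
```

```bash
python3 -c "
from h import *
force(3)"
```

```text
F [-0.01 -0.42 -1.38  0.05 -0.02 -0.01] t 25.75 [0.47227242 0.33250101 0.06754329]
```

arm_command --moves '[[[0,0,0.01],[0,0,0],-1],[[0,0,0.01],[0,0,0],-1],[[0,0,0],[0,0,0],-1],[[0,0,0],[0,0,0],-1]]'

```text
time_s: 26.08
tool_pos: [0.4723, 0.3325, 0.0672]
ee_rot: [-0.11, 0.994, 0.0, 0.0]
contact_force: [-1.4, -0.7, 3.9]
finger_gap: 0.0219
grip_force: 35.0
```

```bash
python3 -c "
from h import *
force(3)"
```

```text
F [-1.9  -1.6   5.47 -0.17  0.33 -0.02] t 26.2333 [0.47235562 0.33254507 0.06720209]
```

arm_command --moves '[[[0,0,-0.012],[0,0,0],-1],[[0,0,0],[0,0,0],-1],[[0,0,0],[0,0,0],-0.4],[[0,0,0],[0,0,0],-0.3],[[0,0,0],[0,0,0],-0.2],[[0,0,0],[0,0,0],0],[[0,0,0],[0,0,0],0.3],[[0,0,0],[0,0,0],0.6],[[0,0,0],[0,0,0],0.6],[[0,0,0],[0,0,0],0.6],[[0,0,0],[0,0,0],0.6],[[0,0,0],[0,0,0],0.6]]'

```text
time_s: 27.23
tool_pos: [0.4723, 0.3325, 0.0673]
ee_rot: [-0.11, 0.994, 0.0, -0.0]
contact_force: [0.2, 0.4, -0.4]
finger_gap: 0.0736
grip_force: 0.0
```

arm_command --moves '[[[0,0,-0.1],[0,0,0],0.6],[[0,0,-0.3],[0,0,0],0.6],[[0,0,-0.6],[0,0,0],0.6],[[0,0,-0.8],[0,0,0],0.6],[[0,0,-0.9],[0,0,0],0.6],[[0,0,-0.9],[0,0,0],0.6],[[0,0,-0.9],[0,0,0],0.6],[[0,0,-0.8],[0,0,0],0.6],[[0,0,-0.5],[0,0,0],0.6],[[0,0,0],[0,0,0],0.6],[[0,0,0],[0,0,0],0.6]]'

```text
time_s: 28.15
tool_pos: [0.4723, 0.3326, 0.242]
ee_rot: [-0.11, 0.994, 0.0, 0.001]
contact_force: [-0.9, -0.0, -0.8]
finger_gap: 0.0744
grip_force: 0.0
```

Run:
```python
from h import *
p,W=grab('wrist','w7.png');Z=W[...,2]
near=np.hypot(W[...,0]-.474,W[...,1]-.332)<.12
for n,m in (('top',near&(Z>.1)&(Z<.125)),('base',near&(Z>.003)&(Z<.06))):
    r=cv2.minAreaRect(W[m][:,:2].astype(np.float32));print(n,np.round(r[0],4),np.round(r[1],4),r[2],np.nanmedian(Z[m]),np.nanmax(Z[m]))
print(status.observe()['tool_pos'])
t,_=grab('scene');s=t[150:300,200:430]
w=cv2.resize(p,(640,400));a=cv2.resize(s,(613,400))
cv2.imwrite('pics/f.png',cv2.cvtColor(cv2.resize(np.vstack([w[:, :613],a])[:, :],(460,600)),cv2.COLOR_RGB2BGR))
```

```text
top [0.4734 0.3323] [0.0207 0.0214] 12.440011978149414 0.11226032076907014 0.11563480867221695
base [0.4738 0.3322] [0.1704 0.06  ] 12.41558837890625 0.00602978234334671 0.05892671870364474
[0.47196262 0.33232769 0.24089609]
```

View pics/f.png

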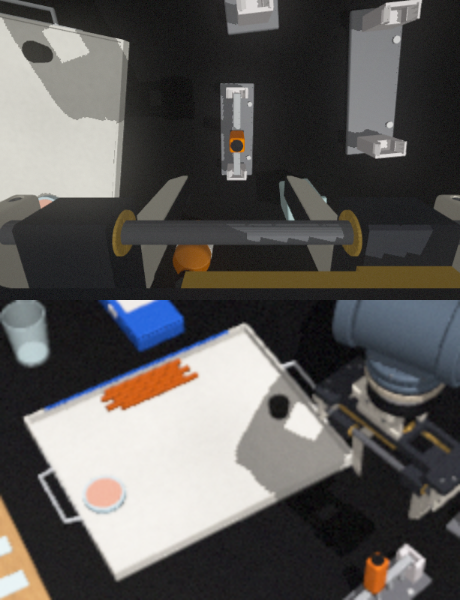

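The rake stands upright in its stand (top half, (237,143)). All five rods lie flat and side by side along the taped wall (bottom half, (150,385)), and the dish and stopper are untouched.

```bash
python3 -c "
from cell import ticket
print(ticket.job_done())"
```

```text
the job is handed in; nothing more can be done
None
```

The job is handed in: all five rods lie flat and snug along the taped wall after being pressed there for about 2 s at a mean of about 5.6 N, and the rake stands upright back in its stand, finished at about 28 s of the 69 s allowed.

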